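Pull out the test drawer and hold its falling cover open

ROBOT

A 6-joint arm with a two-finger parallel gripper is mounted at the origin on the work surface. World frame = base frame: x ahead of the robot, y to its left, z up, the work surface at z = 0. Lengths are in m, angles in rad, forces in N, time in s.
With the tool pointing down it reaches from about 0.35 to 0.925 m from the base axis. Payload 6.4 kg.
Tool frame: the origin (TCP) lies on the mounting face of the last link; the fingertips stand 173 mm ahead of it and the grasp point (between the pads) lies 155 mm ahead of it; z points along the fingers, y is the line along which they close (so a half turn about z gives the same grasp; the last joint's range is limited). The gripper opens to 85 mm and grips with 20 to 120 N. Pads are 22 mm wide; open, the fingers measure 114 mm over their backs; the gripper's body (76 mm by 85 mm) begins 54 mm behind the grasp point. The pads swing forward as they close: fully open they stand 13 mm farther back than shut.
Start: joints at [-1.305, 0.245, 1.558, -0, 1.339, -0.174], TCP at [0.277, -0.588, 0.405] pointing down, gripper open.
Joint ranges: [-3.13, 3.13], [-1.02, 2.26], [0.13, 2.54], [-0.95, 4.09], [0.21, 2.88], [-2.74, 2.74]. Speed limits (rad/s): [2.57, 2.57, 3.14, 3.14, 3.14, 3.14].

INTERFACE

Orientations are given as a 3x3 rotation matrix whose columns are the frame's x, y, z axes.
In Python, from plant import status, vision, close_job gives the robot as it stands. The module is installed in compiled form; this text tells all that it offers.
- The arm moves only by the tool arm_command, never from a script. Its argument "moves" is a list that holds one entry, the list of rows, each a list of 7 numbers: the shift along the world's x, y, z scaled (see below), then the turn, a rotation vector about the world's x, y, z scaled (see below), then the opening in per cent of the stroke, from 0 (shut) to 100 (fully open). In form: [[[dx, dy, dz, rx, ry, rz, gripper], ...]]. A call has 1 to 12 rows; each row is the pose to reach, as a shift and turn from the pose commanded when the call began, turning the shorter way round; what a row does not reach only later rows make up. The controller multiplies each number of a shift by 15 cm and each number of a turn by pi rad. A row lasts 1/12 s, in which the tool goes at most 41.7 mm and 7.16 degrees, less where a joint would pass 70% of its speed; a pose out of reach is approached as far as the arm can. A call with a number of a shift or a turn outside -1 to 1 is refused whole. A call with a gripper value outside its range is refused whole. The fingers move at their own pace and stop on an object; "grip_force" is the grip in N (left out, the last holds). Time passes only in rows, so rows that repeat a pose let the fingers close. It gives the time, the measured TCP pose, the force, the opening and the grip force at its end, in the units of the state.
- status.observe(): the state, without advancing time (a new reading comes with each control period).
- vision.read_camera(name): name is "side" or "top" or "wrist"; returns a dict with "pixels" (400x640x3 uint8, blue, green, red), "z_map" (400x640 float32, m along the optical axis (not along the pixel's ray), 0 where there is no reading), "mtx" (3x3 intrinsics, pixels), "R" (3x3) and "t" (3): a world point X has camera coordinates R X + t; the wrist camera has in their place "hand_eye" (4x4, takes a point from camera to tool coordinates, whose origin is the TCP and whose axes are the flange's). Camera axes: x right, y down, z forward; pixel columns grow to the right and rows downward; lengths in m; the calibration is good to about 2 mm. A picture is of the moment at which its call begins: read the wrist's pose just before it.
- close_job(): hands the job in; it is judged then, once.
The state is a dict: "time": time; "joint_pos": joint angles; "joint_velocities": joint speeds; "tau": joint torques, N m; "position": TCP position; "tcp_rot": TCP orientation; "contact_force": force on the tool from outside, world axes, zero at the start; "wrist_torque": the same for the moment, N m; "width": finger opening in m; "finger_force": force on a finger pad.
Only numpy, scipy, OpenCV 4.12 (cv2) and the standard library are available. Lean on these libraries where they do the work, as an engineer would, in place of code of your own. Each camera call takes 0.05 s, during which the arm holds its last target. There are 200 camera calls.

TASK

Pull the connector tester's loading drawer by its black knob all the way out to its stop, then lift the drawer's hinged clear cover by its orange finger grip to about 60 degrees from closed, so that a colleague can take out the tested connectors. The cover drops shut when let go, so finish while still holding it there, with the drawer still fully out. Leave the three connectors lying in their nests and do not disturb the other things on the bench.

Things in the scene. Friction and masses are not known exactly. Their poses are not given: they have to be found in the camera images.
- tester_front (a point): middle of the upper edge of the drawer opening (244 wide, 60 to 168 mm above the bench) in the front face of the fixed connector tester, an aluminium-framed steel box 400 deep (x) x 440 wide (y) x 248 mm tall; the front looks along this point's -x and spans its y = -280 to 160 mm. Touch panel and red stop button (27 mm proud) lie at y = -135 to -240 mm
- drawer (a joint): how far the loading drawer is pulled out: 0 shut, 0.200 m at its stop; it slides along the tester's own -x. Stiff slide: about 6 N to move it (plus 8 N per m/s), and it stays where it is left
- pull_knob (a point): centre of the drawer's black pull knob, a cylinder 34 mm in diameter and 28 mm long with its axis along the tester's x, on a 12 mm stem; 96 mm above the bench, 66 mm out from the tester's front face when shut, 54 mm out from the drawer's aluminium front (whose top is 31 mm above the knob's centre). Axes as the tester's; moves with the drawer
- cover (a joint): opening angle of the drawer's clear cover: 0 shut (level), 1.047 rad = 60 degrees, end of the hinge at 1.4; the free front edge rises. The hinge is free and the cover falls shut at any angle when let go (about 0.34 kg)
- cover_plate: the clear 6 mm cover with aluminium edging, 158 (x) x 214 mm (y), hinged along its edge nearest the tester; origin on the hinge axis at the middle of the cover's thickness; shut, its axes are the tester's and it reaches from the hinge to x = -162 mm. It carries the orange grip and turns about its own y
- cover_hinge (a point): middle of the cover's hinge axis (the axis runs along the tester's y), 120 mm above the bench; 170 mm inside the tester's front face with the drawer shut, 30 mm in front of that face with the drawer at its stop. Moves with the drawer and turns with the cover
- cover_grip (a point): where to take the orange upright finger grip on top of the cover near its front edge: 132 mm from the hinge axis (cover's -x) and 26 mm above the hinge plane (cover's z). The grip is 14 mm thick (cover's y), 36 mm long (x) and rises from 3 to 39 mm above the hinge plane; turns with the cover. With the drawer shut it is inside the tester
- conn0_mid (a point): centre of black connector 0, a loose rod-like part 60 mm long, 18 mm thick, 20 g, lying along the tester's x in its pocket in the drawer
- conn1_mid (a point): centre of black connector 1, a loose rod-like part 60 mm long, 18 mm thick, 20 g, lying along the tester's x in its pocket in the drawer
- conn2_mid (a point): centre of black connector 2, a loose rod-like part 60 mm long, 18 mm thick, 20 g, lying along the tester's x in its pocket in the drawer
- nest0 (a point): centre of pocket 0 in the drawer's black nest block (25 mm wide, 70 mm long, 14 mm deep), at the height of a lying connector's centre; moves with the drawer
- nest1 (a point): centre of pocket 1 in the drawer's black nest block (25 mm wide, 70 mm long, 14 mm deep), at the height of a lying connector's centre; moves with the drawer
- nest2 (a point): centre of pocket 2 in the drawer's black nest block (25 mm wide, 70 mm long, 14 mm deep), at the height of a lying connector's centre; moves with the drawer
- nut_bin: blue open bin of cap nuts, 150 x 100 x 65 mm, loose on the bench, origin at the centre of its underside: leave alone
- spanner: steel spanner 170 mm long lying loose on the bench: leave alone
- screwdriver: screwdriver 180 mm long lying loose on the bench: leave alone
- tape_roll: yellow roll of tape, 90 mm across, 24 mm tall, lying loose on the bench: leave alone
- cleaner: white bottle with red cap, 56 mm across, 120 mm tall, standing loose beyond the drawer's path: leave alone

How it is judged:
On the way, in this order (a step that is already met when the one before it is completed fails the run):
1. the drawer is out at its stop with its cover still shut (value of joint drawer above 0.192 m and value of joint cover below 0.15 rad), for 0.2 s.
2. the robot holds the cover open between 50 and 70 degrees (value of joint cover between 0.87 and 1.225 rad and contact force between any of the fingers, the arm and cover_plate above 0.4 N), for 0.5 s.
At the end, for the whole second after the job is handed in: drawer within 8 mm of its 200 mm stop; cover at rest, open 50 to 70 degrees (0.87 to 1.225 rad), borne by the robot and by no loose thing; each connector within 15 mm of the middle of its pocket; bin, spanner, screwdriver, tape roll and bottle within 30 mm of where they began (all of step 2 and value of joint drawer above 0.192 m and velocity of joint cover between -0.1 and 0.1 rad/s and contact force between each of nut_bin, spanner, screwdriver, tape_roll, cleaner and cover_plate below 0.1 N and distance between conn0_mid and nest0 below 0.015 m and distance between conn1_mid and nest1 below 0.015 m and distance between conn2_mid and nest2 below 0.015 m and distance of each of nut_bin, spanner, screwdriver, tape_roll, cleaner from where it was at the start of the episode below 0.03 m); the arm keeps its last pose, push and grip.
It fails at once if the cover is lifted before the drawer is out (value of joint cover above 0.2 rad and value of joint drawer below 0.18 m).
It fails at once if a connector leaves its nest (distance between conn0_mid and nest0 above 0.03 m or distance between conn1_mid and nest1 above 0.03 m or distance between conn2_mid and nest2 above 0.03 m).
It fails at once if another thing on the bench is moved by more than 30 mm or knocked over (distance of any of nut_bin, spanner, screwdriver, tape_roll, cleaner from where it was at the start of the episode above 0.03 m or angle between cleaner's own z axis and vertical above 0.6 rad).
It also fails if it takes over 54 s, if anything falls off the work surface, if the arm or the gripper's body presses on something with over 40 N, if the wrist force passes 120 N, or if a joint passes its speed limit or range.

## Working session

There is one attempt and no reset: what is moved stays moved. The work goes in short steps, Python scripts to look and compute and a tool call to move; the robot and the scene stay as the last step left them, time stands still between calls to the robot, and variables do not carry over. Pictures are saved under pics/ and viewed, at most 10 in all, crops included, and the job is handed in when it is done.

Besides the shell and the picture viewer there is one more tool, called as a command line: name --argument value ..., lists and objects as JSON in quotes. arm_command: Moves the arm, as the interface text tells. Shifts and turns lie within -1 to 1; 1 stands for 15 cm of shift or pi rad of turn. Its arguments: {"type":"object","properties":{"moves":{"type":"array"},"grip_force":{"type":"number"}},"required":["moves"]}

```bash
mkdir -p pics
cat > h.py <<'E'
import numpy as np, cv2
from plant import status, vision, close_job
def snap(n,f):
    c=vision.read_camera(n); cv2.imwrite('pics/'+f,c['pixels']); np.savez('/tmp/'+n+'.npz',**c); return c
def pts(c):
    z=c['z_map'];v,u=np.indices(z.shape);K=c['mtx']
    P=np.stack([(u-K[0,2])/K[0,0]*z,(v-K[1,2])/K[1,1]*z,z],-1)
    if 'R' in c: return (P-c['t'])@c['R']
    return P
E
python3 - <<'E'
from h import *
s=status.observe(); print(s)
for n in('side','top'):
    c=snap(n,n+'0.png'); print(n,c['mtx'],-c['R'].T@c['t'],c['R'])
a=cv2.imread('pics/side0.png');b=cv2.imread('pics/top0.png')
E
```

```text
{'time': 0.0, 'joint_pos': array([-1.30509232e+00,  2.45824283e-01,  1.55902931e+00,  3.28683161e-05,
        1.33870247e+00, -1.74098158e-01]), 'joint_velocities': array([-0.00095029, -0.00024568,  0.00036249, -0.00163612,  0.00123396,
       -0.0010229 ]), 'tau': array([-8.93334618e-04, -4.29509747e+01, -3.26133299e+01, -1.66746381e-04,
        5.43571135e-03,  1.41842676e-05]), 'position': array([ 0.27669194, -0.58791444,  0.40356524]), 'tcp_rot': array([[ 9.04839233e-01,  4.25753130e-01, -4.84704114e-04],
       [ 4.25753244e-01, -9.04837308e-01,  1.90290729e-03],
       [ 3.71590371e-04, -1.92818953e-03, -9.99998072e-01]]), 'contact_force': array([-0.69821207, -0.18959571, -0.34491488]), 'wrist_torque': array([ 0.00790156,  0.00386768, -0.03039115]), 'finger_force': 0.0, 'width': 0.08508196368006846}
side [[401.6151176    0.         313.49746582]
 [  0.         401.6151176  194.72300918]
 [  0.           0.           1.        ]] [ 0.8827512  -0.19343845  1.21292115] [[ 6.63936823e-01  7.47788258e-01 -7.85238389e-04]
 [ 7.06232439e-01 -6.27385255e-01 -3.28060185e-01]
 [-2.45812201e-01  2.17256676e-01 -9.44656498e-01]]
top [[379.92724568   0.         323.55720969]
 [  0.         379.92724568 199.26788604]
 [  0.           0.           1.        ]] [0.49686369 0.05903841 1.11282435] [[-0.00332414 -0.99997917  0.0055324 ]
 [-0.99447835  0.00272546 -0.10490654]
 [ 0.10488928 -0.00585057 -0.9944667 ]]
```

View pics/side0.png

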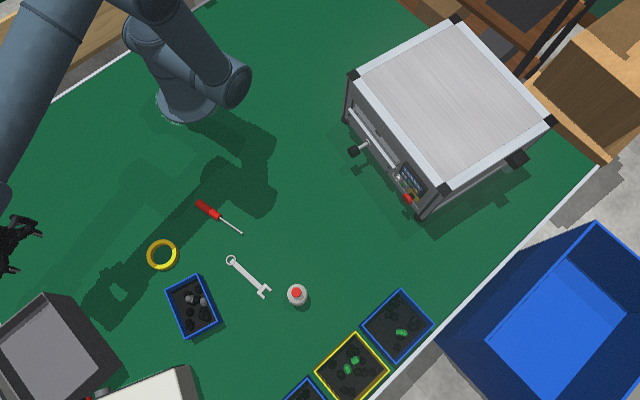

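View pics/top0.png

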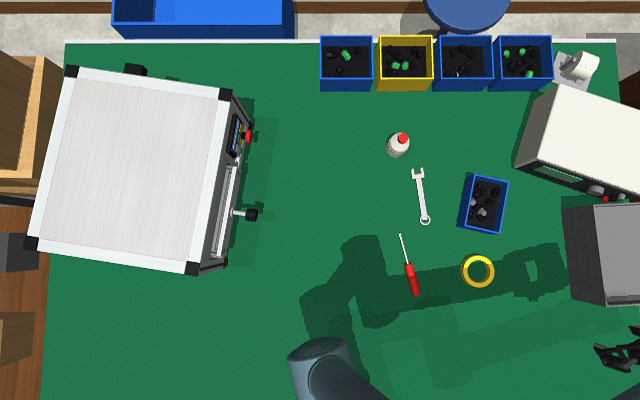

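The side view shows the tester upper right, with the knob at about (355,150). The top view shows the tester at left with its front facing right (world -y): top corners about (72,68), (228,92), (195,272), (30,247), knob at about (252,214). The loose items lie at columns 385–510.

Run:
```python
from h import *
from h import *
for n,box in(('top',(205,225,244,262)),('side',(140,160,346,362))):
    c=dict(np.load(f'/tmp/{n}.npz')); P=pts(c); g=c['pixels'].max(-1)
    r=P[box[0]:box[1],box[2]:box[3]]; gg=g[box[0]:box[1],box[2]:box[3]]
    m=(gg<60)&(r[...,2]>.06); q=r[m]; print(n,len(q),q.min(0),q.max(0),np.median(q,0))
    if n=='top':
        K=c['mtx']
        m2=(np.abs(P[...,2]-.248)<.012)&(np.arange(640)<300)
        m2=cv2.morphologyEx(m2.astype('u1'),cv2.MORPH_OPEN,np.ones((5,5)))
        T=P[m2>0]; rc=cv2.minAreaRect((T[:,:2]*1000).astype('f4')); print(rc,cv2.boxPoints(rc),np.median(T[:,2]))
    for nm,b in (('bottle',(280,310,285,310)if n=='side' else(130,160,385,412)),):
        print(nm,np.median(P[b[0]:b[1],b[2]:b[3]].reshape(-1,3),0))
```

```text
top 139 [0.54597866 0.2316962  0.08185386] [0.58088642 0.26155225 0.11680125] [0.56277139 0.2449903  0.10856872]
((664.2193603515625, 500.76043701171875), (403.25341796875, 440.851318359375), 80.95897674560547) [[414.84833 336.2768 ]
 [850.22253 267.00067]
 [913.5904  665.2441 ]
 [478.2162  734.5202 ]] 0.24586010738042943
bottle [ 0.75968368 -0.15600898  0.02132001]
side 105 [0.54978316 0.23241139 0.0864302 ] [0.58392285 0.25922135 0.11855071] [0.5705553  0.24317736 0.10940235]
bottle [ 0.77345654 -0.15898161  0.00478349]
```

arm_command --moves '[[[0.32,0.93,0,0,0,0.052,100],[0.32,0.93,0,0,0,0.052,100],[0.32,0.93,0,0,0,0.052,100],[0.32,0.93,0,0,0,0.052,100]]]'

```text
time: 0.43
position: [0.3255, -0.4454, 0.4037]
tcp_rot: [[0.823, 0.569, -0.0], [0.569, -0.823, 0.003], [0.001, -0.002, -1.0]]
contact_force: [0.5, 0.8, -0.1]
width: 0.0849
finger_force: 0.0
```

arm_command --moves '[[[0.32,0.93,0,0,0,0.052,100],[0.32,0.93,0,0,0,0.052,100],[0.32,0.93,0,0,0,0.052,100],[0.32,0.93,0,0,0,0.052,100]]]'

```text
time: 0.77
position: [0.3732, -0.3057, 0.404]
tcp_rot: [[0.719, 0.695, -0.0], [0.695, -0.719, 0.002], [0.001, -0.002, -1.0]]
contact_force: [0.3, -0.2, -0.8]
width: 0.0855
finger_force: 0.0
```

arm_command --moves '[[[0.32,0.93,0,0,0,0.052,100],[0.32,0.93,0,0,0,0.052,100],[0.32,0.93,0,0,0,0.052,100],[0.32,0.93,0,0,0,0.052,100]]]'

```text
time: 1.1
position: [0.421, -0.1663, 0.4043]
tcp_rot: [[0.596, 0.803, -0.0], [0.803, -0.596, 0.001], [0.001, -0.001, -1.0]]
contact_force: [0.8, -0.4, -0.7]
width: 0.0854
finger_force: 0.0
```

arm_command --moves '[[[0.32,0.93,0,0,0,0.052,100],[0.32,0.93,0,0,0,0.052,100],[0.32,0.93,0,0,0,0.052,100],[0.32,0.93,0,0,0,0.052,100]]]'

```text
time: 1.43
position: [0.469, -0.0268, 0.4044]
tcp_rot: [[0.457, 0.889, -0.0], [0.889, -0.457, 0.001], [0.001, -0.001, -1.0]]
contact_force: [0.0, 0.0, 0.4]
width: 0.0853
finger_force: 0.0
```

arm_command --moves '[[[0.32,0.93,0,0,0,0.052,100],[0.32,0.93,0,0,0,0.052,100],[0.32,0.93,0,0,0,0.052,100],[0.32,0.93,0,0,0,0.052,100],[0.32,0.93,0,0,0,0.052,100]]]'

```text
time: 1.85
position: [0.5171, 0.1129, 0.4042]
tcp_rot: [[0.304, 0.953, -0.001], [0.953, -0.304, 0.001], [0.001, -0.001, -1.0]]
contact_force: [-0.1, 0.0, -0.3]
width: 0.0853
finger_force: 0.0
```

arm_command --moves '[[[0.3,0.89,0,0,0,0.048,100],[0.3,0.89,0,0,0,0.048,100],[0.3,0.89,0,0,0,0.048,100],[0.3,0.89,-0.15,0,0,0.048,100],[0.3,0.89,-0.3,0,0,0.048,100],[0.3,0.89,-0.5,0,0,0.048,100],[0.3,0.89,-0.6,0,0,0.048,100],[0.3,0.89,-0.6,0,0,0.048,100]]]'

```text
time: 2.52
position: [0.5601, 0.2419, 0.3094]
tcp_rot: [[0.163, 0.987, -0.009], [0.987, -0.163, -0.002], [-0.004, -0.009, -1.0]]
contact_force: [0.0, -0.4, 0.4]
width: 0.0853
finger_force: 0.0
```

Run:
```python
from h import *
s=status.observe()
c=snap('wrist','w1.png'); print(c['hand_eye'])
P=pts(c)
H=c['hand_eye']; Q=(P@H[:3,:3].T+H[:3,3])@s['tcp_rot'].T+s['position']
np.save('/tmp/Q.npy',Q)
m=(np.abs(Q[...,0]-.5626)<.04)&(np.abs(Q[...,1]-.246)<.04)&(Q[...,2]>.095)&(Q[...,2]<.12)&(c['pixels'].max(-1)<70)
q=Q[m];print(s['position'],len(q),q.min(0),q.max(0),q.mean(0))
```

```text
[[-3.62679391e-04 -9.61181258e-01 -2.75917483e-01  6.96932887e-02]
 [ 9.99999900e-01 -4.20630750e-04  1.50853213e-04  2.51193713e-04]
 [-2.61056659e-04 -2.75917401e-01  9.61181315e-01  2.98332193e-02]
 [ 0.00000000e+00  0.00000000e+00  0.00000000e+00  1.00000000e+00]]
[0.56011093 0.24191239 0.30943939] 3256 [0.54645719 0.23323426 0.0950854 ] [0.58191193 0.26602549 0.11579278] [0.56440135 0.25088328 0.10974336]
```

View pics/w1.png

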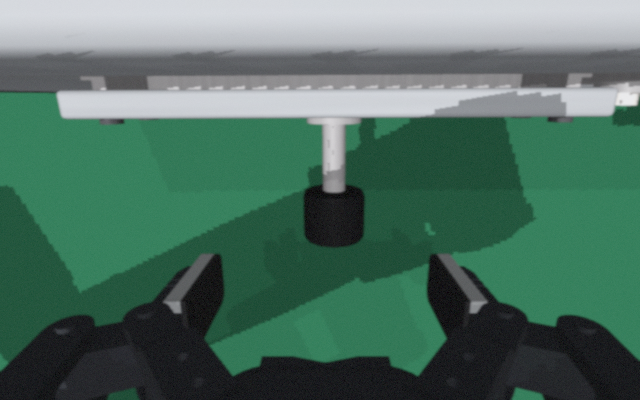

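The wrist view shows the knob at (334,215), centred between the fingers, with the drawer front at row 100. I'll tilt the tool back 30° to keep the hand clear of the tester front.

arm_command --moves '[[[-0.07,-0.5,0,0.165,-0.026,0,100],[-0.07,-0.5,0,0.165,-0.026,0,100],[-0.07,-0.5,0,0.165,-0.026,0,100],[-0.07,-0.5,0,0.165,-0.026,0,100],[-0.07,-0.5,0,0.165,-0.026,0,100],[-0.07,-0.5,-0.2,0.165,-0.026,0,100],[-0.07,-0.5,-0.4,0.165,-0.026,0,100],[-0.07,-0.5,-0.54,0.165,-0.026,0,100],[-0.07,-0.5,-0.54,0.165,-0.026,0,100],[-0.07,-0.5,-0.54,0.165,-0.026,0,100]]]'

```text
time: 3.4
position: [0.5516, 0.1675, 0.2345]
tcp_rot: [[0.142, 0.987, 0.078], [0.854, -0.162, 0.495], [0.501, -0.003, -0.865]]
contact_force: [0.9, -0.5, 1.7]
width: 0.0853
finger_force: 0.0
```

arm_command --moves '[[[0,0.02,-0.02,0,0,0,0],[0,0.02,-0.02,0,0,0,0],[0,0.02,-0.02,0,0,0,0],[0,0.02,-0.02,0,0,0,0],[0,0.02,-0.02,0,0,0,0],[0,0.02,-0.02,0,0,0,0],[0,0.02,-0.02,0,0,0,0],[0,0.02,-0.02,0,0,0,0],[0,0.02,-0.02,0,0,0,0],[0,0.02,-0.02,0,0,0,0]]]' --grip_force 60

```text
time: 4.23
position: [0.5517, 0.1708, 0.2321]
tcp_rot: [[0.14, 0.987, 0.079], [0.854, -0.161, 0.495], [0.502, -0.002, -0.865]]
contact_force: [-2.5, -2.4, 5.8]
width: 0.032
finger_force: 59.3
```

arm_command --moves '[[[-0.011,-0.07,0,0,0,0,0],[-0.024,-0.15,0,0,0,0,0],[-0.037,-0.23,0,0,0,0,0],[-0.049,-0.31,0,0,0,0,0],[-0.062,-0.39,0,0,0,0,0],[-0.075,-0.47,0,0,0,0,0],[-0.087,-0.55,0,0,0,0,0],[-0.1,-0.63,0,0,0,0,0],[-0.113,-0.71,0,0,0,0,0],[-0.126,-0.79,0,0,0,0,0],[-0.138,-0.87,0,0,0,0,0],[-0.148,-0.93,0,0,0,0,0]]]'

```text
time: 5.23
position: [0.5294, 0.0314, 0.2319]
tcp_rot: [[0.141, 0.987, 0.079], [0.852, -0.162, 0.497], [0.504, -0.002, -0.864]]
contact_force: [1.7, 6.6, 2.5]
width: 0.0328
finger_force: 63.5
```

arm_command --moves '[[[-0.011,-0.07,0,0,0,0,0],[-0.024,-0.15,0,0,0,0,0],[-0.037,-0.23,0,0,0,0,0],[-0.046,-0.29,0,0,0,0,0],[-0.056,-0.35,0,0,0,0,0],[-0.06,-0.38,0,0,0,0,0],[-0.064,-0.4,0,0,0,0,0],[-0.064,-0.4,0,0,0,0,0]]]'

```text
time: 5.9
position: [0.5199, -0.0276, 0.2317]
tcp_rot: [[0.141, 0.987, 0.08], [0.851, -0.162, 0.5], [0.506, -0.003, -0.862]]
contact_force: [3.6, 11.6, 2.7]
width: 0.0323
finger_force: 63.6
```

arm_command --moves '[[[-0.003,-0.02,0,0,0,0,0],[-0.006,-0.04,0,0,0,0,0],[-0.006,-0.04,0,0,0,0,0],[-0.006,-0.04,0,0,0,0,0]]]'

```text
time: 6.23
position: [0.5194, -0.0292, 0.2309]
tcp_rot: [[0.141, 0.987, 0.082], [0.845, -0.163, 0.509], [0.516, -0.002, -0.857]]
contact_force: [22.0, 41.7, -10.0]
width: 0.0322
finger_force: 65.1
```

arm_command --moves '[[[0.003,0.025,0,0,0,0,0],[0.003,0.025,0,0,0,0,100],[0.003,0.025,0,0,0,0,100],[0.003,0.025,0,0,0,0,100],[0.003,0.025,0,0,0,0,100],[0.003,0.025,0,0,0,0,100],[0.003,0.025,0,0,0,0,100],[0.003,0.025,0,0,0,0,100]]]'

```text
time: 6.9
position: [0.519, -0.0312, 0.2307]
tcp_rot: [[0.142, 0.987, 0.078], [0.854, -0.162, 0.495], [0.501, -0.004, -0.865]]
contact_force: [-0.1, 0.1, -0.6]
width: 0.0854
finger_force: 0.0
```

arm_command --moves '[[[0,0,0.2,0,0,0,100],[0,0,0.4,0,0,0,100],[0,0,0.6,0,0,0,100],[0,0,0.8,0,0,0,100],[0,0,0.8,0,0,0,100],[0,0,0.8,0,0,0,100]]]'

```text
time: 7.4
position: [0.5195, -0.0312, 0.3528]
tcp_rot: [[0.14, 0.987, 0.082], [0.855, -0.162, 0.493], [0.5, 0.001, -0.866]]
contact_force: [1.0, 0.1, 0.2]
width: 0.0853
finger_force: 0.0
```

Run:
```python
from h import *
s=status.observe(); print(s['position'],s['tcp_rot'],s['width'])
c=snap('wrist','w2.png')
P=pts(c); H=c['hand_eye']; Q=(P@H[:3,:3].T+H[:3,3])@s['tcp_rot'].T+s['position']
hsv=cv2.cvtColor(c['pixels'],cv2.COLOR_BGR2HSV)
m=cv2.inRange(hsv,(5,120,80),(22,255,255))>0
t=snap('top','top2.png'); T=pts(t)
mt=cv2.inRange(cv2.cvtColor(t['pixels'],cv2.COLOR_BGR2HSV),(5,120,80),(22,255,255))>0
X=np.array([.157,.9876,0]);Y=np.array([-.9876,.157,0]);F=np.array([.573,.311,0])
for q in(Q[m],T[mt]):
    q=q[(q[:,2]>.1)&(q[:,2]<.2)]; print(len(q))
    if len(q): print(q.min(0),q.max(0),q.mean(0)); u=(q-F)@np.c_[X,Y]; print(u.min(0),u.max(0),u.mean(0))
```

```text
[ 0.51945742 -0.03119862  0.35282292] [[ 0.13967821  0.98680994  0.08182999]
 [ 0.85461937 -0.16187992  0.49337675]
 [ 0.50011572  0.00101951 -0.86595798]] 0.08529444771330445
1290
[0.54027457 0.13522392 0.12560652] [0.55972593 0.16967252 0.16222177] [0.54841885 0.14809972 0.15501895]
[-0.17759879 -0.00924716] [-0.14269533  0.00554655] [-0.16473955 -0.001299  ]
91
[0.54040748 0.13456858 0.12290989] [0.78708126 0.26925888 0.16306686] [0.56097633 0.15776083 0.15413446]
[-0.17854939 -0.21826747] [-0.00942102  0.00678732] [-0.15322672 -0.01218397]
```

View pics/w2.png

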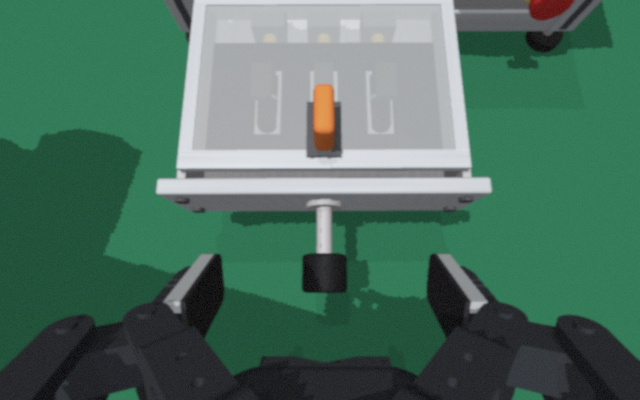

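The orange grip sits at (324,117), in line with the gripper. The drawer is fully out and the cover shut.

arm_command --moves '[[[0.117,0.71,0,0,0,0,100],[0.117,0.71,0,0,0,0,100],[0.117,0.71,0,0,0,0,100],[0.117,0.71,0,0,0,0,100],[0.117,0.71,-0.15,0,0,0,70],[0.117,0.71,-0.3,0,0,0,70],[0.117,0.71,-0.4,0,0,0,70],[0.117,0.71,-0.46,0,0,0,70],[0.117,0.71,-0.46,0,0,0,70],[0.117,0.71,-0.46,0,0,0,70]]]'

```text
time: 8.33
position: [0.5365, 0.0753, 0.2812]
tcp_rot: [[0.143, 0.987, 0.077], [0.853, -0.162, 0.495], [0.501, -0.005, -0.865]]
contact_force: [1.0, 0.6, 0.5]
width: 0.0595
finger_force: 0.0
```

Run:
```python
from h import *
s=status.observe(); print(s['position'],s['tcp_rot'],s['width'],s['contact_force'])
c=snap('wrist','w3.png')
P=pts(c); H=c['hand_eye']; Q=P@H[:3,:3].T+H[:3,3]
m=cv2.inRange(cv2.cvtColor(c['pixels'],cv2.COLOR_BGR2HSV),(5,120,80),(22,255,255))>0
q=Q[m];print(len(q),q.min(0),q.max(0),q.mean(0))
```

```text
[0.53654618 0.07528953 0.28119248] [[ 0.14294146  0.98672292  0.07710781]
 [ 0.85346275 -0.16233632  0.49522546]
 [ 0.50116771 -0.00497961 -0.86533585]] 0.05947037467503167 [0.9897512  0.64630307 0.53698973]
3411 [-0.02650616 -0.00663154  0.02967266] [0.1274503  0.21234822 0.29747006] [0.00791689 0.00240826 0.14644066]
```

View pics/w3.png

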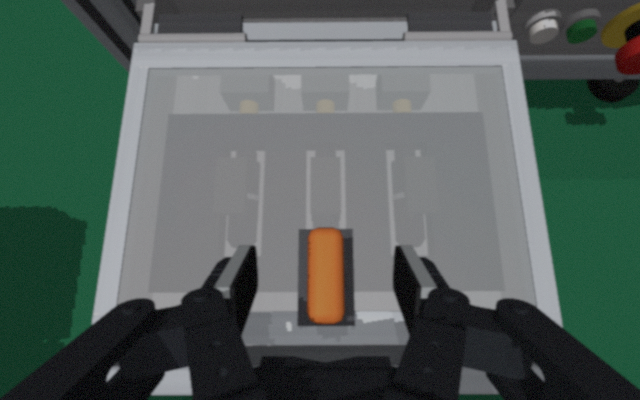

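The wrist view shows the orange grip at (325,275), centred between the pads; I close on it.

arm_command --moves '[[[0,0,0.02,0,0,0,0],[0,0,0.02,0,0,0,0],[0,0,0.02,0,0,0,0],[0,0,0.02,0,0,0,0],[0,0,0.02,0,0,0,0],[0,0,0.02,0,0,0,0],[0,0,0.02,0,0,0,0],[0,0,0.02,0,0,0,0],[0,0,0.02,0,0,0,0],[0,0,0.02,0,0,0,0]]]' --grip_force 60

```text
time: 9.22
position: [0.5367, 0.0756, 0.2857]
tcp_rot: [[0.14, 0.987, 0.078], [0.854, -0.161, 0.495], [0.501, -0.003, -0.865]]
contact_force: [-4.1, -1.8, 5.9]
width: 0.013
finger_force: 59.0
```

Run:
```python
from h import *
from scipy.spatial.transform import Rotation as R
s=status.observe(); p=s['position'];print(p,s['width'],s['contact_force'])
X=np.array([.157,.9876,0]);Yt=np.array([-.9876,.157,0]);F=np.array([.573,.311,0])
h=F-.030*X+[0,0,.120]
w=p-h; w=w-0
prev=np.eye(3);pp=p
for k in range(1,21):
    a=np.deg2rad(3*k); r=R.from_rotvec(a*Yt).as_matrix()
    q=h+r@w
    if (k-1)%10==0: base=(k-1); pb=pp
    print(3*k,np.round((q-pb)/.15,3),np.round(Yt*np.deg2rad(3*(k-base))/np.pi,4)); pp=q
```

```text
[0.53667462 0.07557581 0.28568925] 0.01295349241888475 [-4.09343349 -1.78800251  5.93598229]
3 [0.009 0.059 0.071] [-0.0165  0.0026  0.    ]
6 [0.019 0.122 0.139] [-0.0329  0.0052  0.    ]
9 [0.03  0.188 0.204] [-0.0494  0.0079  0.    ]
12 [0.041 0.257 0.264] [-0.0658  0.0105  0.    ]
15 [0.052 0.329 0.322] [-0.0823  0.0131  0.    ]
18 [0.064 0.404 0.375] [-0.0988  0.0157  0.    ]
21 [0.077 0.482 0.424] [-0.1152  0.0183  0.    ]
24 [0.089 0.562 0.469] [-0.1317  0.0209  0.    ]
27 [0.102 0.645 0.51 ] [-0.1481  0.0235  0.    ]
30 [0.116 0.729 0.546] [-0.1646  0.0262  0.    ]
33 [0.014 0.086 0.032] [-0.0165  0.0026  0.    ]
36 [0.028 0.174 0.059] [-0.0329  0.0052  0.    ]
39 [0.042 0.263 0.081] [-0.0494  0.0079  0.    ]
42 [0.056 0.353 0.099] [-0.0658  0.0105  0.    ]
45 [0.071 0.444 0.112] [-0.0823  0.0131  0.    ]
48 [0.085 0.535 0.12 ] [-0.0988  0.0157  0.    ]
51 [0.1   0.627 0.123] [-0.1152  0.0183  0.    ]
54 [0.114 0.719 0.122] [-0.1317  0.0209  0.    ]
57 [0.129 0.81  0.115] [-0.1481  0.0235  0.    ]
60 [0.143 0.901 0.104] [-0.1646  0.0262  0.    ]
```

arm_command --moves '[[[0.009,0.059,0.071,-0.0165,0.0026,0,0],[0.019,0.122,0.139,-0.033,0.005,0,0],[0.03,0.188,0.204,-0.049,0.008,0,0],[0.041,0.257,0.264,-0.066,0.0105,0,0],[0.052,0.329,0.322,-0.082,0.013,0,0],[0.064,0.404,0.375,-0.099,0.016,0,0],[0.077,0.482,0.424,-0.115,0.018,0,0],[0.089,0.562,0.469,-0.132,0.021,0,0],[0.102,0.645,0.51,-0.148,0.0235,0,0],[0.115,0.725,0.546,-0.165,0.026,0,0],[0.115,0.725,0.546,-0.165,0.026,0,0]]]'

```text
time: 10.13
position: [0.5539, 0.1859, 0.3686]
tcp_rot: [[0.16, 0.987, 0.001], [0.987, -0.16, -0.002], [-0.002, 0.001, -1.0]]
contact_force: [-3.4, -5.1, 5.6]
width: 0.0132
finger_force: 59.7
```

Run:
```python
from h import *
s=status.observe(); p=s['position'];print(p,s['width'],s['contact_force'],s['wrist_torque'],s['joint_pos'])
c=snap('side','s4.png');cv2.imwrite('pics/s4c.png',cv2.resize(c['pixels'][40:280,200:520],None,fx=2,fy=2))
```

```text
[0.55390994 0.18586937 0.36862661] 0.013205897161135408 [-3.43201856 -5.08927477  5.62184236] [-0.44575559  0.69498534  0.02028263] [ 0.1301347   0.12800128  1.76024288 -0.0023698   1.25283324  0.29176683]
```

View pics/s4c.png

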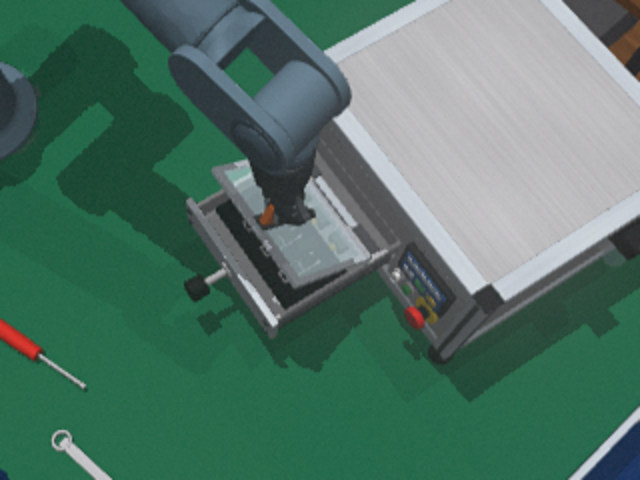

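The crop shows the cover lifted about 30°, held at the grip (268,215), with the drawer still out (knob at (195,288)). I continue along the arc.

arm_command --moves '[[[0.014,0.086,0.032,-0.0165,0.0026,0,0],[0.028,0.174,0.059,-0.033,0.005,0,0],[0.042,0.263,0.081,-0.049,0.008,0,0],[0.056,0.353,0.099,-0.066,0.0105,0,0],[0.071,0.444,0.112,-0.082,0.013,0,0],[0.085,0.535,0.12,-0.099,0.016,0,0],[0.1,0.627,0.123,-0.115,0.018,0,0],[0.113,0.714,0.122,-0.132,0.021,0,0],[0.128,0.803,0.115,-0.148,0.0235,0,0],[0.133,0.835,0.112,-0.154,0.0245,0,0],[0.133,0.835,0.112,-0.154,0.0245,0,0],[0.133,0.835,0.112,-0.154,0.0245,0,0]]]'

```text
time: 11.18
position: [0.5738, 0.3099, 0.3858]
tcp_rot: [[0.144, 0.987, -0.074], [0.87, -0.162, -0.465], [-0.471, 0.003, -0.882]]
contact_force: [-4.9, -0.9, 10.8]
width: 0.0125
finger_force: 60.8
```

Run:
```python
from h import *
s=status.observe(); p=s['position'];print(p,s['width'],s['contact_force'],s['wrist_torque'])
X=np.array([.157,.9876,0]);Yt=np.array([-.9876,.157,0]);F=np.array([.573,.311,0])
g=p+.155*s['tcp_rot'][:,2]; u=g-F+.03*X-[0,0,.12]; a,b=-u@X,u[2]
print('grasp from hinge',a,b,'angle',np.degrees(np.arctan2(b,a)-np.arctan2(.029,.132)))
c=snap('side','s5.png');t=snap('top','t5.png');cv2.imwrite('pics/s5c.png',np.hstack([cv2.resize(c['pixels'][90:240,240:440],(400,300)),cv2.resize(t['pixels'][120:270,170:370],(400,300))]))
for n,box in(('side',(165,200,280,310)),('top',(190,240,290,345))):
    c=dict(np.load(f'/tmp/{n}.npz'));P=pts(c)[box[0]:box[1],box[2]:box[3]];g=c['pixels'].max(-1)[box[0]:box[1],box[2]:box[3]]
    m=(g<60)&(P[...,2]>.07)&(P[...,2]<.13);q=P[m]
    if len(q): print(n,len(q),np.median(q,0),np.median((q-F)@X))
```

```text
[0.57380166 0.30986794 0.38578087] 0.012479184251065574 [-4.9385523  -0.9125259  10.80189575] [-0.22380593  0.91357614 -0.23059446]
grasp from hinge 0.04392662227428412 0.12901258111545036 angle 58.80629492811197
side 104 [0.53992386 0.04977418 0.10965817] -0.263153792969799
top 207 [0.54244684 0.06009734 0.10516863] -0.25436147976005885
```

View pics/s5c.png

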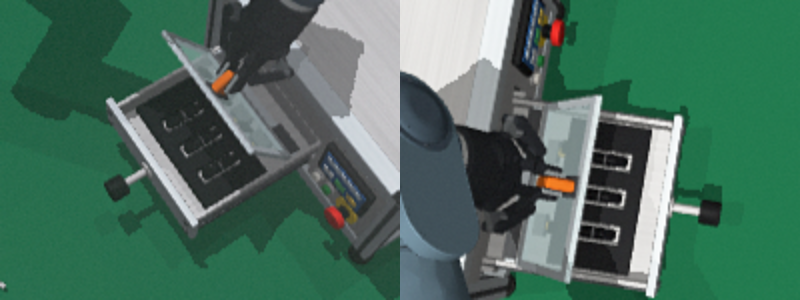

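The side and top crops show the cover open about 60°, held at the grip, with all three connectors in their pockets and the knob at top-image (325,226). I check the drawer extension more tightly.

Run:
```python
from h import *
X=np.array([.157,.9876,0]);F=np.array([.573,.311,0])
a=dict(np.load('/tmp/top.npz'));s=dict(np.load('/tmp/side.npz'))
old={'top':(cv2.imread('pics/top0.png'),cv2.imread('pics/top2.png'),a,(325,226)),'side':(cv2.imread('pics/side0.png'),cv2.imread('pics/s4.png'),s,(298,183))}
# knob centroid by colour, rays onto z=.105 ; shut / out / now
for n,(i0,i1,c,k) in old.items():
    for im,(u0,v0) in((i0,(252,214)if n=='top'else(354,151)),(i1,k),(c['pixels'],k)):
        m=np.zeros(im.shape[:2],'u1');m[v0-9:v0+10,u0-9:u0+10]=1
        v,u=np.nonzero((im.max(-1)<45)&(m>0))
        r=np.linalg.inv(c['mtx'])@[u.mean(),v.mean(),1]@c['R'];o=-c['R'].T@c['t']
        x=o+r*(.105-o[2])/r[2];print(n,len(u),u.mean(),v.mean(),(x-F)@X)
```

```text
top 127 251.31496062992127 214.33070866141733 -0.06673079332978209
top 107 325.25233644859816 225.85981308411215 -0.2652762830858344
top 96 324.9166666666667 225.82291666666666 -0.26438304953960123
side 30 352.46666666666664 152.8 -0.07129958514741164
side 55 298.3272727272727 184.8181818181818 -0.2641962454219266
side 33 297.4848484848485 185.36363636363637 -0.26719130064152513
```

arm_command --moves '[[[0,0,0,0,0,0,0],[0,0,0,0,0,0,0],[0,0,0,0,0,0,0],[0,0,0,0,0,0,0],[0,0,0,0,0,0,0],[0,0,0,0,0,0,0],[0,0,0,0,0,0,0],[0,0,0,0,0,0,0]]]'

```text
time: 11.95
position: [0.5738, 0.3095, 0.3858]
tcp_rot: [[0.145, 0.987, -0.074], [0.871, -0.163, -0.464], [-0.47, 0.003, -0.883]]
contact_force: [-4.7, -0.2, 9.3]
width: 0.0131
finger_force: 60.8
```

```bash
python3 -c "
from h import *
print(close_job())"
```

```text
the job is handed in; nothing more can be done
None
```

I pulled the drawer out to its stop and handed the job in with the gripper still holding the cover open at about 58–59°; in the last pictures all three connectors were in their nests, and the hand-in gave no verdict.

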